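Nip a molasses bar in the length gauge with the thumbwheel

TASK

Gently lay the brown bar with the single gold band (not dropping it) on the bed of the length gauge, between its rails. Then close the jaw on it by rolling the gauge's recessed thumbwheel lightly with a fingertip, until the bar has pushed the sprung plunger back so that green, but no red, shows on its pin behind the tower, and leave it nipped like that. Never press hard on the gauge (keep under 12 N), never push the jaw itself or drive the plunger to its stop, and leave the other things on the table alone.

Things in the scene. Friction and masses are not known exactly. Their poses are not given: they have to be found in the camera images.
- gauge: Length gauge fixed to the table; own z up, long axis own y. Origin under its middle, on the table. Aluminium base plate 84 wide, y -185 to +165 mm, its top (the bed) at z 12. Two steel rails flank the bed: inner faces at x -18 and +18, 7 thick, tops at z 18, y -95 to +23. Between them lies the bar, nipped between plunger (-y) and jaw (+y).
- tower (a point): Middle of the top of the green plunger tower, gauge (0, -137.5, 46) mm; tower 56 (x) x 35 (y) mm. The plunger stands on its +y side; the plunger's pin comes out of its -y side.
- bed (a point): Point on the bed top, on the centre line, at gauge (0, -42, 12) mm: a good place for the middle of the bar's underside; its axes are the gauge's.
- wheel_top (a point): NOMINAL top of the thumbwheel rim, gauge (0, 95, 60) mm, axes as the gauge; fixed, does not move with the wheel. The real rim top at rest is anywhere from 4.5 mm below to 4.5 mm above (worn seat, not measured): feel for it. It stands in an 18 mm wide slot in the green housing: 69 (x) x 100 (y) mm, y 45 to 145, flat top z 50.
- thumbwheel (a joint): Turn in rad, 0 to 4.8, starts 0 to 0.7. Black ribbed wheel, radius 22, 13 mm wide, axis along gauge x. Stroking its top to gauge -y (towards jaw) turns it positively; 1 rad drives the jaw 10 mm. Needs 2.5 N at the rim, 3.5 to 4.5 N once nipped; stays where left. Sprung hub: pressed down it sinks 1 mm per 6 N and rises again. 7 to 9 N down rolls it; under about 5 N a finger slips.
- jaw (a joint): How far the jaw has closed, m, 0 to 0.048, = 0.010 per rad of thumbwheel. Steel block 34 x 16 x 28 mm above the bed, driven only by the thumbwheel; at 0 its flat working face is at gauge y +20 mm, closing moves it towards -y.
- plunger (a joint): How far the sprung plunger facing the jaw is pushed in, m, 0 to 0.010 (stop). At 0 its face (34 wide, z 15 to 41) is at gauge y -100 mm. 0.35 N per mm. Its 12 mm pin sticks 10 mm out of the tower's -y side at rest, white; then a green band comes out, starting at 0.003, all out at 0.008, then red. Right while green shows and no red: 0.003 to 0.008, best 0.0055.
- bar: Hard brown molasses bar with one gold band round its middle, 30 (x) x 92 (y, long) x 30 (z) mm, about 90 to 140 g, lying loose on the table with its z up; origin at the centre of its underside. Its long way must lie along the gauge's y; either end first.
- pack_a: Bystander: gold bar with two dark bands, 26 x 70 x 24 mm, origin at its underside.
- pack_b: Bystander: like pack_a.
- jar: Bystander: jar with red lid, 52 mm across, 62 mm tall, origin at its underside.
- tape: Bystander: flat yellow reel, 52 mm across, 26 mm tall, origin at its underside.
Things that resemble listed ones, but are neither listed nor needed, are in the scene too. Leave any grey or white look-alike of the bar alone.

How it is judged:
By the outcome, as a careful person would: the job done as asked, in the order asked, and still so for the second after the job is handed in, with the robot touching nothing.
It also fails if it takes over 59 s, if anything falls off the work surface, if the arm or the gripper's body presses on something with over 40 N, if the wrist force passes 120 N, or if a joint passes its speed limit or range.

ROBOT

A 6-joint arm with a two-finger parallel gripper is mounted at the origin on the work surface. World frame = base frame: x ahead of the robot, y to its left, z up, the work surface at z = 0. Lengths are in m, angles in rad, forces in N, time in s.
With the tool pointing down it reaches from about 0.275 to 0.975 m from the base axis. Payload 8.4 kg.
Tool frame: the origin (TCP) lies on the centre line of the jaws, within the pads' length; the fingertips stand 17 mm ahead of it and the grasp point (between the pads) lies 2 mm behind it (tip_reach is the x of the fingertips in the tool frame, in m); x points along the fingers, y is the direction in which the jaws open and shut, and the axes are right-handed (so a half turn about x gives the same grasp; the last joint's range is limited). The gripper opens to 92 mm and grips with 3 to 60 N. Pads are 20 mm wide; open, the fingers measure 128 mm over their backs; the gripper's body (75 mm by 189 mm) begins 69 mm behind the grasp point.
Start: joints at [1.31, 0.353, 1.633, -0, 1.155, -0.002], TCP at [0.16, 0.604, 0.232] pointing down, gripper open.
Joint ranges: [-2.63, 2.63], [-0.92, 2.1], [0.06, 2.66], [-1.3, 4.44], [0, 2.69], [-3.02, 3.02]. Speed limits (rad/s): [2.22, 2.22, 2.79, 3.14, 3.14, 3.14].

INTERFACE

Orientations are given as a unit quaternion [w, x, y, z].
In Python, from bench import * gives the robot as it stands.
- The arm moves only by the tool move_arm, never from a script. Its argument "plan" is a list of rows, each a list of 7 numbers: the shift along the tool's x, y, z in m, then the turn, a rotation vector about the tool's x, y, z in degrees, then the opening in per cent of the stroke, from 0 (shut) to 100 (fully open). A call has 1 to 12 rows; each row shifts and turns the commanded pose from where the row before left it, along the tool's axes as they then stand; what a row does not reach is not made up. A row lasts 1/12 s, in which the tool goes at most 41.7 mm and 7.16 degrees, less where a joint would pass 70% of its speed; a pose out of reach is approached as far as the arm can. A call with a gripper value outside its range is refused whole. The fingers move at their own pace and stop on an object; "force" is the grip in N (left out, the last holds). Time passes only in rows, so rows that do not move let the fingers close. It gives the time, the measured TCP pose, the force and the opening at its end, in the units of the state.
- state(): the state, without advancing time (a new reading comes with each control period).
- camera(name): name is "scene" or "top" or "wrist"; returns the picture (400x640x3 uint8, red, green, blue); there is no depth.
- camera_model(name): a dict with "camera_matrix" (3x3 intrinsics, pixels), "eye" and "orientation" of the camera in the world. Camera axes: x right, y up, looking along -z (the intrinsics and any distortion apply to the point x, -y, -z); pixel columns grow to the right and rows downward; lengths in m; the calibration is good to about 2 mm. A picture is of the moment at which its call begins: read the wrist's pose just before it. camera_model takes no time and is no camera call; for the wrist camera it gives the pose at the moment of the call.
- close_job(): hands the job in, once; it reports no verdict.
The state is a dict: "t": time; "q": joint angles; "joint_vel": joint speeds; "joint_efforts": joint torques, N m; "tool_pos": TCP position; "orientation": TCP orientation; "wrist_force": force on the tool from outside, world axes, zero at the start; "wrist_torque": the same for the moment, N m; "width": finger opening in m.
Only numpy, scipy, OpenCV 4.12 (cv2) and the standard library are available. Lean on these libraries where they do the work, as an engineer would, in place of code of your own. Each camera call takes 0.05 s, during which the arm holds its last target.

## Working session

There is one attempt and no reset: what is moved stays moved. The work goes in short steps, Python scripts to look and compute and a tool call to move; the robot and the scene stay as the last step left them, time stands still between calls to the robot, and variables do not carry over. Pictures are saved under pics/ and viewed, and the job is handed in when it is done.

Besides the shell and the picture viewer there is one more tool, called after "Call:" by a JSON object that holds its "name" and its "arguments", one argument or row to a line. move_arm: Moves the arm, as the interface text tells. Its arguments: {"type":"object","properties":{"plan":{"type":"array"},"force":{"type":"number"}},"required":["plan"]}

```bash
mkdir -p pics; ls; python3 - <<'E'
from bench import *
import cv2
s=state();print(s)
for n in("scene","top","wrist"):
    m=camera_model(n);print(n,m)
    im=camera(n);cv2.imwrite(f"pics/{n}0.png",im[:,:,::-1])
E
```

```text
pics
{'t': 0.0, 'q': array([ 1.30959535e+00,  3.53627881e-01,  1.63414053e+00, -3.63131088e-06,
        1.15522126e+00, -2.37207514e-03]), 'joint_vel': array([-0.00090637,  0.00086844,  0.00052171,  0.00072266, -0.00153339,
        0.00097618]), 'joint_efforts': array([-4.14542388e-03, -5.93843758e+01, -3.34202456e+01,  6.93675689e-02,
        2.35659216e-02, -1.65156453e-04]), 'tool_pos': array([0.15982673, 0.60371655, 0.23087361]), 'orientation': array([ 0.70112985,  0.09076429,  0.70125733, -0.09174387]), 'wrist_force': array([-0.29015986,  0.13304019, -0.75488945]), 'wrist_torque': array([ 0.02395425, -0.03989775, -0.01384273]), 'width': 0.09206125560613847}
scene {'camera_matrix': array([[398.76750108,   0.        , 318.82988811],
       [  0.        , 398.76750108, 196.34592063],
       [  0.        ,   0.        ,   1.        ]]), 'eye': array([ 0.96250022, -0.18553741,  0.72514344]), 'orientation': array([0.76242412, 0.21855905, 0.16347437, 0.58670054])}
top {'camera_matrix': array([[364.2012386 ,   0.        , 316.12438593],
       [  0.        , 364.2012386 , 202.36779086],
       [  0.        ,   0.        ,   1.        ]]), 'eye': array([ 0.43367783, -0.06627447,  0.91420639]), 'orientation': array([-0.70022778, -0.0458305 ,  0.0575727 ,  0.71011689])}
wrist {'camera_matrix': array([[312.0755527 ,   0.        , 317.18966568],
       [  0.        , 312.0755527 , 200.87642688],
       [  0.        ,   0.        ,   1.        ]]), 'eye': array([0.08266579, 0.62445106, 0.38391222]), 'orientation': array([ 0.78404501, -0.11386107, -0.08742256,  0.60387612])}
```

View pics/scene0.png

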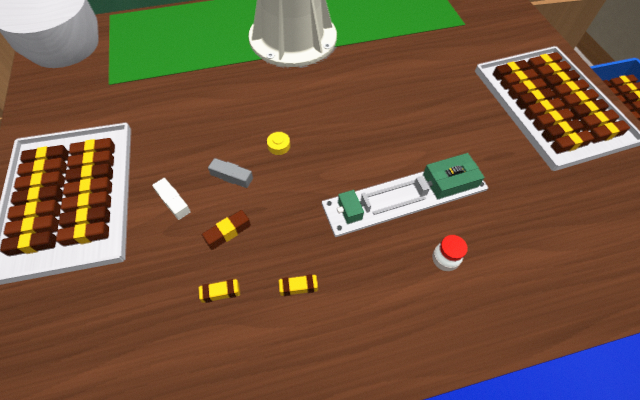

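View pics/top0.png

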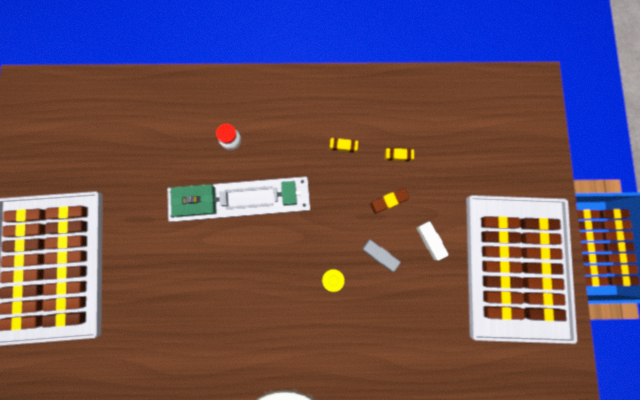

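View pics/wrist0.png

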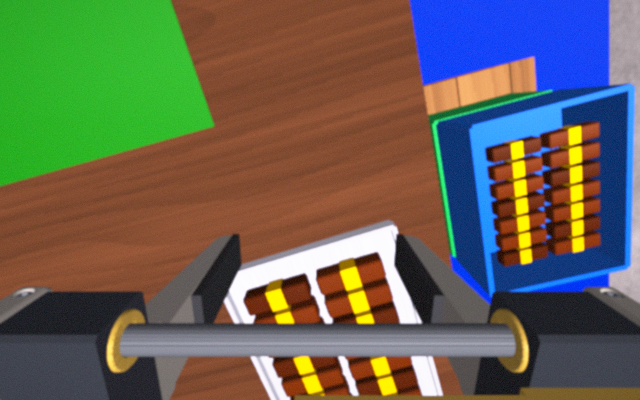

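The top view shows one loose brown bar with a single gold band at about (390,200). The grey (381,255) and white (432,240) look-alikes lie near it. The tray bars aren't loose on the table, and packs A and B at (344,145) and (400,154) are gold with dark bands. The gauge runs from (168,205) to (310,195), with its housing on the left. The jar is at (227,136) and the tape at (333,281). Next I'll build helpers and measure.

```bash
cat > h.py <<'E'
import numpy as np, cv2
from scipy.spatial.transform import Rotation as R
def rot(q): return R.from_quat([q[1],q[2],q[3],q[0]])
def proj(m,P):
    P=np.atleast_2d(P); c=rot(m['orientation']).inv().apply(P-m['eye'])
    K=m['camera_matrix']; return np.c_[K[0,2]+K[0,0]*c[:,0]/-c[:,2],K[1,2]-K[1,1]*c[:,1]/-c[:,2]]
def ray(m,uv):
    uv=np.atleast_2d(np.float64(uv));K=m['camera_matrix']
    d=np.c_[(uv[:,0]-K[0,2])/K[0,0],-(uv[:,1]-K[1,2])/K[1,1],-np.ones(len(uv))]
    return rot(m['orientation']).apply(d)
def plane(m,uv,z):
    d=ray(m,uv); return m['eye']+d*((z-m['eye'][2])/d[:,2])[:,None]
def cross(m1,u1,m2,u2):
    d1=ray(m1,u1)[0];d2=ray(m2,u2)[0];A=np.c_[d1,-d2]
    s=np.linalg.lstsq(A,m2['eye']-m1['eye'],rcond=None)[0]
    a=m1['eye']+s[0]*d1;b=m2['eye']+s[1]*d2
    return (a+b)/2,np.linalg.norm(a-b)
E
python3 - <<'E'
from bench import *
from h import *
for n in("scene","top"):
    m=camera_model(n);print(n,proj(m,[[0,0,0],[.4,0,0],[.4,.2,0],[.16,.6,.23]]))
    im=cv2.imread(f"pics/{n}0.png")
    if n=="top": a=im[165:300,320:455]; b=im[170:230,160:320]
    else: a=im[130:310,140:330]; b=im[140:245,315:495]
    cv2.imwrite(f"pics/{n}_bar.png",cv2.resize(a,None,fx=3,fy=3,interpolation=cv2.INTER_CUBIC))
    f=4.4 if n=="scene" else 5
    cv2.imwrite(f"pics/{n}_g.png",cv2.resize(b,None,fx=f,fy=f,interpolation=cv2.INTER_CUBIC))
E
```

```text
scene [[292.57684216  36.99032427]
 [331.22707135 143.76159273]
 [411.44545555 127.29763101]
 [551.80031379 -46.01548604]]
top [[284.0861758  446.60268666]
 [283.70623173 270.31832419]
 [202.18641948 271.62200263]
 [-75.68778229 423.18821054]]
```

View pics/top_bar.png

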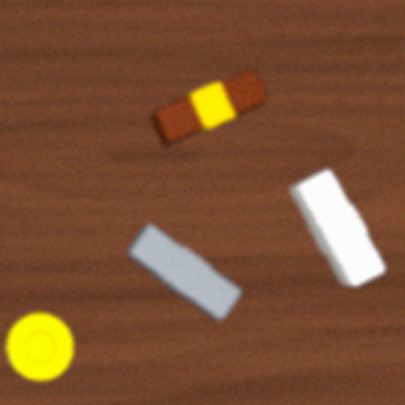

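View pics/top_g.png

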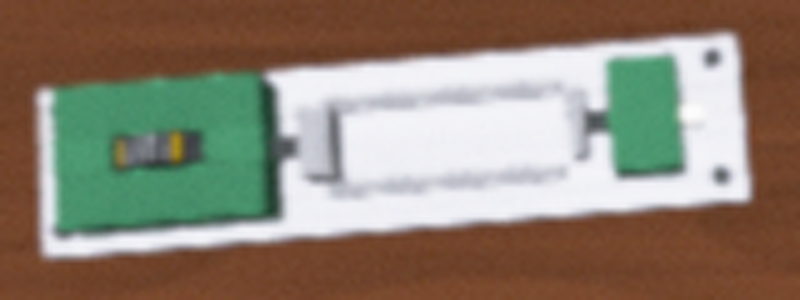

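View pics/scene_g.png

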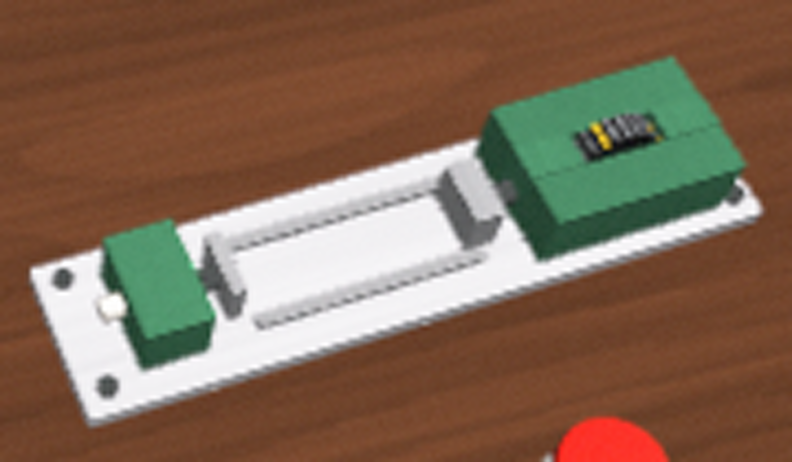

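```bash
cat > meas.py <<'E'
from bench import *
from h import *
for n in("top","scene"):
    m=camera_model(n); im=cv2.imread(f"pics/{n}0.png"); hsv=cv2.cvtColor(im,cv2.COLOR_BGR2HSV)
    roi=np.zeros(im.shape[:2],np.uint8)
    if n=="top": roi[170:230,155:320]=1
    else: roi[140:245,318:492]=1
    mk=(((hsv[...,1]<60)&(hsv[...,2]>110))|((hsv[...,0]>45)&(hsv[...,0]<95)&(hsv[...,1]>80))).astype(np.uint8)*roi
    mk=cv2.morphologyEx(mk,cv2.MORPH_CLOSE,np.ones((5,5)))
    cs=cv2.findContours(mk,0,2)[0]; c=max(cs,key=cv2.contourArea)
    if n=="top":
        g=hsv; 
        for z,lab in((12,'plate'),):
            pts=plane(m,c[:,0,:],.012)[:,:2].astype(np.float32)
            print(n,lab,cv2.minAreaRect(pts),cv2.boxPoints(cv2.minAreaRect(pts)))
    # green tops
    gm=((hsv[...,0]>45)&(hsv[...,0]<95)&(hsv[...,1]>80)&(hsv[...,2]>90)).astype(np.uint8)*roi
    for c in cv2.findContours(gm,0,2)[0]:
        if cv2.contourArea(c)<60: continue
        r0=cv2.boundingRect(c)
        z=.046 if r0[2]*r0[3]<900 else .05
        pts=plane(m,c[:,0,:],z)[:,:2].astype(np.float32)
        print(n,'green',z,r0,cv2.minAreaRect(pts))
    roi[:]=0
    if n=="top": roi[182:220,362:418]=1
    else: roi[205:252,195:256]=1
    gold=((hsv[...,0]>20)&(hsv[...,0]<35)&(hsv[...,1]>150)&(hsv[...,2]>150)).astype(np.uint8)*roi
    br=((hsv[...,0]<14)&(hsv[...,1]>185)).astype(np.uint8)*roi
    bm=cv2.morphologyEx(gold|br,cv2.MORPH_OPEN,np.ones((2,2)))
    c=max(cv2.findContours(bm,0,2)[0],key=cv2.contourArea)
    cv2.imwrite(f"pics/{n}_m.png",cv2.resize(bm*255,None,fx=1,fy=1))
    for z in(.03,.015):
        print(n,'bar',z,cv2.minAreaRect(plane(m,c[:,0,:],z)[:,:2].astype(np.float32)),cv2.boundingRect(c))
    M=cv2.moments(gold,True); print('gold',M['m00'],M['m10']/M['m00'],M['m01']/M['m00'],plane(m,[M['m10']/M['m00'],M['m01']/M['m00']],.025))
E
python3 meas.py; python3 - <<'E'
import cv2
import numpy as np
a=cv2.imread('pics/top_m.png')[170:230,350:430];b=cv2.imread('pics/scene_m.png')[195:260,185:265]
cv2.imwrite('pics/mm.png',np.hstack([cv2.resize(a,(400,325)),cv2.resize(b,(400,325))]))
E
```

```text
top plate ((0.5788061618804932, 0.11172234266996384), (0.08840534836053848, 0.3538249433040619), 4.043879508972168) [[ 0.5222376   0.28507715]
 [ 0.54718953 -0.06786685]
 [ 0.6353747  -0.06163247]
 [ 0.6104228   0.29131153]]
top green 0.05 (171, 185, 42, 31) ((0.5703896880149841, 0.21555429697036743), (0.06959374248981476, 0.098118357360363), 4.001064300537109)
top green 0.046 (281, 182, 15, 23) ((0.5854942202568054, -0.014103533700108528), (0.03378935530781746, 0.05400097370147705), 89.61589050292969)
top bar 0.03 ((0.5646576881408691, -0.2645011842250824), (0.0340612418949604, 0.09640591591596603), 25.55911636352539) (372, 189, 38, 25)
top bar 0.015 ((0.5668796896934509, -0.26786404848098755), (0.034639082849025726, 0.09804138541221619), 25.559255599975586) (372, 189, 38, 25)
gold 163.0 390.3803680981595 199.61963190184048 [[ 0.56918593 -0.26626983  0.025     ]]
scene green 0.046 (339, 190, 25, 27) ((0.5897391438484192, -0.015316231176257133), (0.05513234809041023, 0.034829989075660706), 3.778163194656372)
scene green 0.05 (427, 153, 57, 38) ((0.5733494162559509, 0.2154422402381897), (0.06814144551753998, 0.09938054531812668), 4.057041168212891)
scene bar 0.03 ((0.5778657793998718, -0.26127028465270996), (0.045512259006500244, 0.09147931635379791), 21.998876571655273) (203, 211, 48, 39)
scene bar 0.015 ((0.569566011428833, -0.26290443539619446), (0.04649437963962555, 0.09345327317714691), 21.99884796142578) (203, 211, 48, 39)
gold 273.0 226.64468864468864 228.4981684981685 [[ 0.57212389 -0.26322098  0.025     ]]
```

View pics/mm.png

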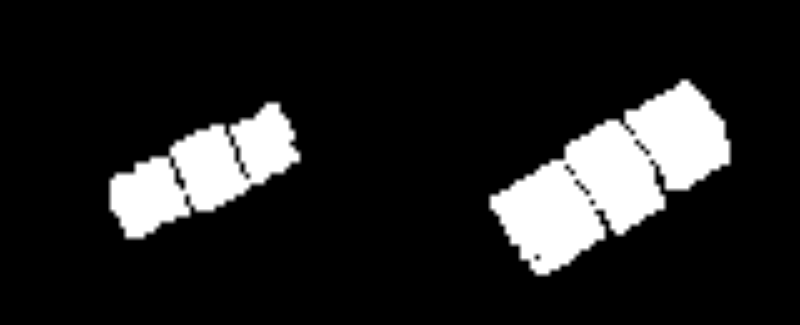

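The mask shows the whole bar, and its footprint comes out at 34x96 mm, consistent with 30x92. The tower and housing sizes fit, and they stand 231 mm apart against 232.5. Next I'll work out the moves.

```bash
cat >> h.py <<'E'
def down(yaw):  # tool x down, tool y = (cos,sin) of yaw(deg)
    y=np.array([np.cos(np.radians(yaw)),np.sin(np.radians(yaw)),0]);x=np.array([0,0,-1.]);return R.from_matrix(np.c_[x,y,np.cross(x,y)])
def delta(s,p,yaw=None):
    r=rot(s['orientation']); t=r.inv().apply(np.array(p)-s['tool_pos'])
    out=np.round(t*1000,1)
    rv=None
    if yaw is not None:
        rv=min([np.degrees((r.inv()*down(yaw+k)).as_rotvec()) for k in(0,180)],key=np.linalg.norm).round(2)
    return out,rv
E
python3 - <<'E'
from bench import *
from h import *
s=state();r=rot(s['orientation']);print(r.as_matrix().round(3))
print(delta(s,[.567,-.264,.22],25.6), delta(s,[.58,.08,.2],4.04))
m=camera_model('wrist');print(r.inv().apply(m['eye']-s['tool_pos']),(r.inv()*rot(m['orientation'])).as_matrix().round(3))
for n,z in(("top",.062),):
    print('jar',plane(camera_model(n),[227,133],.062),'tape',plane(camera_model(n),[333,281],.026))
    print('grey',plane(camera_model(n),[381,255],.03),plane(camera_model(n),[432,240],.03),plane(camera_model(n),[[344,145],[400,154]],.024))
E
```

```text
[[-0.     0.256  0.967]
 [-0.001  0.967 -0.256]
 [-1.    -0.001  0.   ]]
(array([  11.8, -734.7,  615.6]), array([4.957e+01, 3.000e-02, 6.000e-02])) (array([  31.5, -398.8,  540.2]), array([7.113e+01, 4.000e-02, 5.000e-02]))
[-1.52985932e-01  4.67958602e-05 -7.99029518e-02] [[-0.001  0.284 -0.959]
 [ 1.    -0.    -0.001]
 [-0.001 -0.959 -0.284]]
jar [[0.73197461 0.13207814 0.062     ]] tape [[ 0.37397584 -0.11953326  0.026     ]]
grey [[ 0.43373275 -0.23638739  0.03      ]] [[ 0.46790365 -0.36211934  0.03      ]] [[ 0.7107742  -0.15493594  0.024     ]
 [ 0.68575507 -0.29616719  0.024     ]]
```

Call:
{"name": "move_arm", "arguments": {
  "plan": [
    [0,-0.031,0.026,0,0,0,100],
    [0,-0.031,0.026,0,0,0,100],
    [0,-0.031,0.026,0,0,0,100],
    [0,-0.031,0.026,0,0,0,100],
    [0,-0.031,0.026,0,0,0,100],
    [0,-0.031,0.026,0,0,0,100],
    [0,-0.031,0.026,0,0,0,100],
    [0,-0.031,0.026,0,0,0,100],
    [0,-0.031,0.026,0,0,0,100],
    [0,-0.031,0.026,0,0,0,100],
    [0,-0.031,0.026,0,0,0,100],
    [0,-0.031,0.026,0,0,0,100]
  ]
}}

```text
t: 1.15
tool_pos: [0.3666, 0.1629, 0.2317]
orientation: [0.701, 0.091, 0.701, -0.091]
wrist_force: [0.5, 0.9, -0.1]
width: 0.0918
```

```bash
cat > snap.py <<'E'
import sys,pickle
from bench import *
from h import *
n,f=sys.argv[1:3]
s=state();m=camera_model(n);im=camera(n);cv2.imwrite(f"pics/{f}.png",im[:,:,::-1]);pickle.dump((s,m),open(f"pics/{f}.pkl","wb"))
print(s['t'],s['tool_pos'].round(4),s['wrist_force'].round(2),s['width'],s['q'].round(2))
E
python3 snap.py wrist w1
python3 -c "
from bench import *
from h import *
print(delta(state(),[.567,-.264,.2],25.6))"
```

```text
1.15 [0.3666 0.1629 0.2317] [ 0.51  0.86 -0.08] 0.09177459646719387 [ 0.41 -0.01  2.08 -0.    1.07 -0.9 ]
(array([  33.3, -355.9,  299.9]), array([49.44,  0.19,  0.07]))
```

View pics/w1.png

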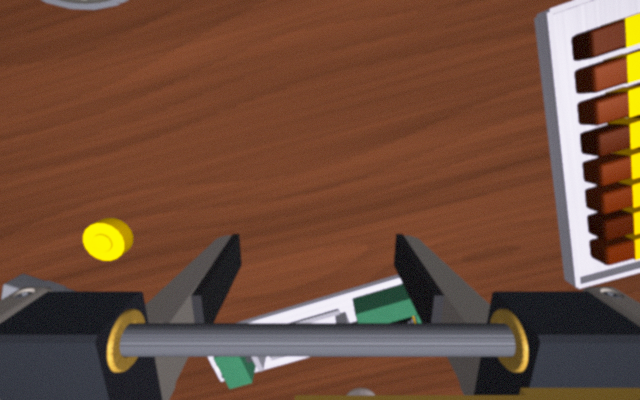

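The wrist image shows the gauge at (310,330), partly hidden by the gripper, so the wrist camera mainly sees the base side. I'll go on to the bar.

Call:
{"name": "move_arm", "arguments": {
  "plan": [
    [0.002,-0.0297,0.025,0,0,0,100],
    [0.002,-0.0297,0.025,0,0,0,100],
    [0.002,-0.0297,0.025,0,0,0,100],
    [0.002,-0.0297,0.025,0,0,0,100],
    [0.002,-0.0297,0.025,0,0,0,100],
    [0.002,-0.0297,0.025,0,0,0,100],
    [0.002,-0.0297,0.025,0,0,0,100],
    [0.002,-0.0297,0.025,0,0,0,100],
    [0.002,-0.0297,0.025,0,0,0,100],
    [0.002,-0.0297,0.025,0,0,0,100],
    [0.002,-0.0297,0.025,0,0,0,100],
    [0.002,-0.0297,0.025,0,0,0,100]
  ]
}}

```text
t: 2.2
tool_pos: [0.5655, -0.2585, 0.2072]
orientation: [0.701, 0.091, 0.701, -0.091]
wrist_force: [0.4, 0.4, 0.4]
width: 0.0917
```

Call:
{"name": "move_arm", "arguments": {
  "plan": [
    [0.002,0,0,7.06,0,0,100],
    [0.002,0,0,7.06,0,0,100],
    [0.002,0,0,7.06,0,0,100],
    [0.002,0,0,7.06,0,0,100],
    [0.002,0,0,7.06,0,0,100],
    [0,0,0,7.06,0,0,100],
    [0,0,0,7.06,0,0,100],
    [0,0,0,0,0,0,100]
  ]
}}

```text
t: 2.87
tool_pos: [0.565, -0.2564, 0.1972]
orientation: [0.598, 0.378, 0.598, -0.378]
wrist_force: [-0.9, -0.3, 0.1]
width: 0.0918
```

```bash
python3 snap.py wrist w2
python3 -c "
from bench import *
from h import *
print(delta(state(),[.567,-.264,.028],25.6))"
```

```text
2.8667 [ 0.565  -0.2564  0.1972] [-0.92 -0.34  0.06] 0.09176398452485664 [-0.43  0.38  1.68  0.    1.09 -0.87]
(array([169.3,  -1.5,   7.7]), array([ 0.27, -0.02,  0.02]))
```

View pics/w2.png

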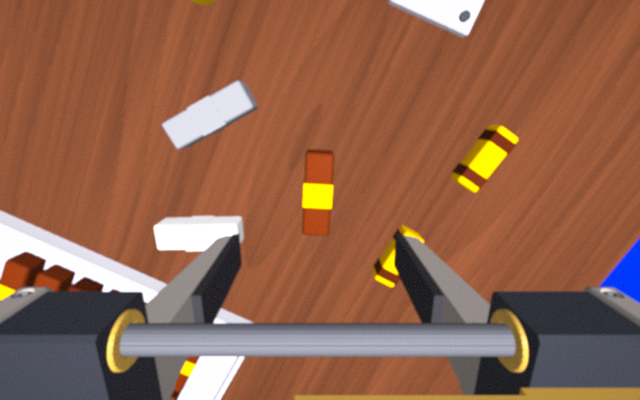

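```bash
python3 - <<'E'
import pickle
from h import *
s,m=pickle.load(open('pics/w2.pkl','rb'));im=cv2.imread('pics/w2.png');hsv=cv2.cvtColor(im,cv2.COLOR_BGR2HSV)
roi=np.zeros(im.shape[:2],np.uint8);roi[140:245,290:350]=1
gold=((hsv[...,0]>20)&(hsv[...,0]<35)&(hsv[...,1]>150)&(hsv[...,2]>150)).astype(np.uint8)*roi
br=((hsv[...,0]<14)&(hsv[...,1]>195)).astype(np.uint8)*roi
bm=cv2.morphologyEx(gold|br,cv2.MORPH_CLOSE,np.ones((3,3)));bm=cv2.morphologyEx(bm,cv2.MORPH_OPEN,np.ones((3,3)))
c=max(cv2.findContours(bm,0,2)[0],key=cv2.contourArea)
for z in(.03,): 
    r=cv2.minAreaRect(plane(m,c[:,0,:],z)[:,:2].astype(np.float32));print(r,cv2.boundingRect(c))
M=cv2.moments(gold,True);print(plane(m,[M['m10']/M['m00'],M['m01']/M['m00']],.03))
cv2.imwrite('pics/w2c.png',cv2.resize(np.hstack([im[130:260,260:380],cv2.cvtColor(bm*255,8)[130:260,260:380]]),None,fx=3,fy=3))
E
```

```text
((0.568648099899292, -0.2622343599796295), (0.032391004264354706, 0.09219616651535034), 22.3088436126709) (302, 150, 32, 85)
[[ 0.56931697 -0.26397788  0.03      ]]
```

View pics/w2c.png

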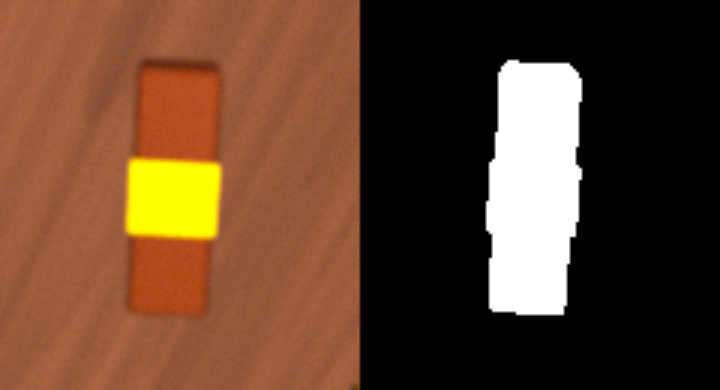

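The crop confirms the brown bar with a single gold band, 32x92 mm, yaw about 22.4°, centre (0.569,-0.263).

```bash
python3 -c "
from bench import *
from h import *
print(delta(state(),[.569,-.263,.028],22.4))"
```

```text
(array([169.3,   0.8,   7.7]), array([ 3.47, -0.02,  0.02]))
```

Call:
{"name": "move_arm", "arguments": {
  "plan": [
    [0.01,0.001,0.0077,3.4,0,0,75],
    [0.03,0,0,0,0,0,75],
    [0.03,0,0,0,0,0,75],
    [0.03,0,0,0,0,0,75],
    [0.025,0,0,0,0,0,75],
    [0.018,0,0,0,0,0,75],
    [0,0,0,0,0,0,75]
  ]
}}

```text
t: 3.5
tool_pos: [0.5669, -0.2618, 0.0506]
orientation: [0.586, 0.392, 0.591, -0.393]
wrist_force: [-0.6, 0.5, -0.1]
width: 0.069
```

```bash
python3 snap.py wrist w3
python3 -c "
from bench import *
from h import *
print(delta(state(),[.569,-.263,.028],22.4))"
```

```text
3.5 [ 0.5669 -0.2618  0.0506] [-0.61  0.47 -0.11] 0.06901153093189949 [-0.44  0.57  1.75 -0.    0.83 -0.83]
(array([24.8,  0.7,  1. ]), array([ 0.16, -0.17,  0.16]))
```

View pics/w3.png

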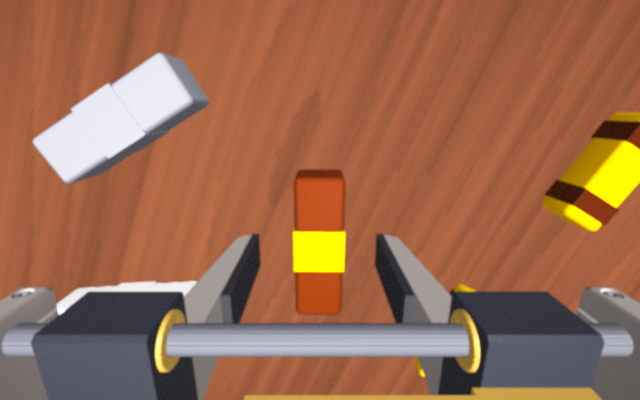

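```bash
python3 -c "
import pickle
from h import *
s,m=pickle.load(open('pics/w3.pkl','rb'))
p=plane(m,[[319,252],[319,172],[319,310]],.03);print(p,rot(s['orientation']).inv().apply(p-s['tool_pos'])*1000)"
```

```text
[[ 0.5697756  -0.26448992  0.03      ]
 [ 0.55066354 -0.21887524  0.03      ]
 [ 0.58561599 -0.30229613  0.03      ]] [[ 20.58595912   1.77082371   3.66217334]
 [ 20.82063407   1.66236316 -45.79390238]
 [ 20.39145662   1.86071762  44.65219168]]
```

Call:
{"name": "move_arm", "arguments": {
  "plan": [
    [0.012,0.001,0.0015,0,0,0,60],
    [0.012,0,0,0,0,0,50],
    [0,0,0,0,0,0,25],
    [0,0,0,0,0,0,25],
    [0,0,0,0,0,0,20],
    [0,0,0,0,0,0,20],
    [0,0,0,0,0,0,20],
    [0,0,0,0,0,0,20]
  ],
  "force": 12
}}

```text
t: 4.22
tool_pos: [0.5712, -0.2643, 0.0312]
orientation: [0.588, 0.394, 0.587, -0.394]
wrist_force: [-0.5, -0.2, 2.8]
width: 0.0296
```

```bash
python3 snap.py wrist w4
```

```text
4.2167 [ 0.5712 -0.2643  0.0312] [-0.53 -0.19  2.8 ] 0.02960117997425807 [-0.44  0.6   1.76 -0.    0.79 -0.83]
```

View pics/w4.png

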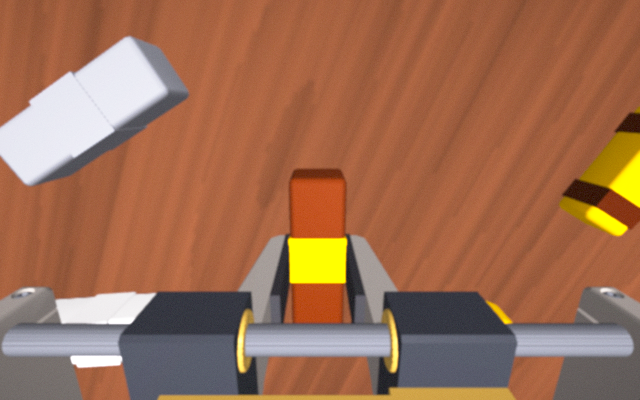

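Grip holds at 29.6 mm. The picture shows the bar's band centred between the pads at (318,260). I'll lift it and carry it over the bed.

```bash
python3 -c "
from bench import *
from h import *
s=state();print(rot(s['orientation']).as_matrix().round(3));print(delta(s,[.5813,.0796,.125],4.04))
s['orientation']=[.7,.0,.7,0]
"
```

```text
[[ 0.001  0.925  0.38 ]
 [-0.     0.38  -0.925]
 [-1.     0.001  0.001]]
(array([ -93.9,  140.2, -314.1]), array([18.32,  0.03, -0.04]))
```

Call:
{"name": "move_arm", "arguments": {
  "plan": [
    [-0.01,0,0,0,0,0,20],
    [-0.02,0,0,0,0,0,20],
    [-0.032,0,0,0,0,0,20],
    [-0.032,0,0,0,0,0,20],
    [0,0,0,6.1,0,0,20],
    [0,0,0,6.1,0,0,20],
    [0,0,0,6.1,0,0,20],
    [0,0,0,0,0,0,20]
  ]
}}

```text
t: 4.93
tool_pos: [0.5709, -0.264, 0.1254]
orientation: [0.516, 0.483, 0.516, -0.483]
wrist_force: [0.7, 0.9, -0.9]
width: 0.0299
```

```bash
python3 -c "
from bench import *
from h import *
s=state();print(s['width'],s['wrist_force']);print(delta(s,[.5813,.0796,.125],4.04))
"
```

```text
0.02993005081740968 [ 0.70023474  0.88950171 -0.94427986]
(array([   0.4,   33. , -342.2]), array([-0.26,  0.01, -0.03]))
```

Call:
{"name": "move_arm", "arguments": {
  "plan": [
    [0,0.003,-0.0311,0,0,0,20],
    [0,0.003,-0.0311,0,0,0,20],
    [0,0.003,-0.0311,0,0,0,20],
    [0,0.003,-0.0311,0,0,0,20],
    [0,0.003,-0.0311,0,0,0,20],
    [0,0.003,-0.0311,0,0,0,20],
    [0,0.003,-0.0311,0,0,0,20],
    [0,0.003,-0.0311,0,0,0,20],
    [0,0.003,-0.0311,0,0,0,20],
    [0,0.003,-0.0311,0,0,0,20],
    [0,0.003,-0.0311,0,0,0,20],
    [0,0,0,0,0,0,20]
  ]
}}

```text
t: 5.93
tool_pos: [0.5798, 0.0841, 0.125]
orientation: [0.519, 0.481, 0.519, -0.48]
wrist_force: [0.4, -0.1, -1.4]
width: 0.0297
```

Call:
{"name": "move_arm", "arguments": {
  "plan": [
    [0,0,0,0,0,0,20],
    [0,0,0,0,0,0,20]
  ]
}}

```text
t: 6.1
tool_pos: [0.5794, 0.0792, 0.1246]
orientation: [0.518, 0.481, 0.518, -0.481]
wrist_force: [-0.3, 0.6, -1.8]
width: 0.0295
```

```bash
python3 snap.py wrist w5;python3 snap.py top t5; python3 -c "
from bench import *
from h import *
s=state();print(delta(s,[.5813,.0796,.125],4.04))
im=cv2.imread('pics/t5.png');cv2.imwrite('pics/t5c.png',cv2.resize(im[160:240,150:330],None,fx=4.4,fy=4.4,interpolation=2))
"
```

```text
6.1 [0.5794 0.0792 0.1246] [-0.32  0.58 -1.8 ] 0.02953345374342685 [ 0.13  0.41  1.81 -0.    0.92  0.06]
6.15 [0.5795 0.0787 0.1246] [ 1.09  0.14 -0.64] 0.029677585550882565 [ 0.13  0.41  1.81 -0.    0.92  0.06]
(array([-0.4,  1.8, -1. ]), array([0.03, 0.02, 0.02]))
```

View pics/w5.png

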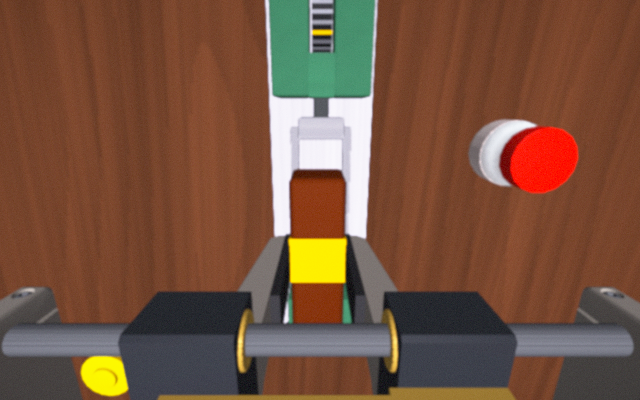

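View pics/t5c.png

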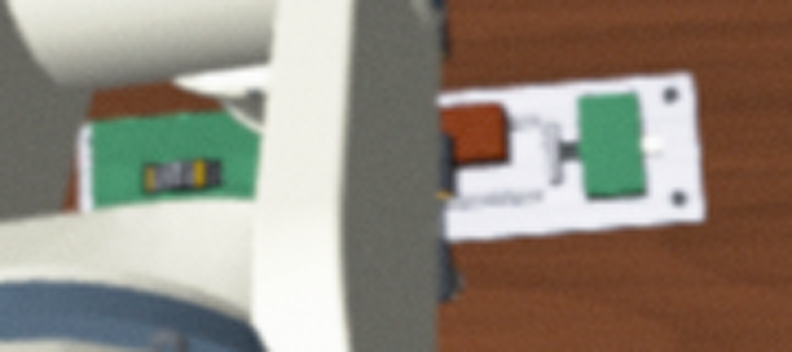

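```bash
python3 - <<'E'
import pickle
from h import *
s,m=pickle.load(open('pics/w5.pkl','rb'));im=cv2.imread('pics/w5.png');hsv=cv2.cvtColor(im,cv2.COLOR_BGR2HSV)
T=lambda p: rot(s['orientation']).inv().apply(p-s['tool_pos'])*1000
g=((hsv[...,0]>45)&(hsv[...,0]<95)&(hsv[...,1]>80)&(hsv[...,2]>60))
w=((hsv[...,1]<60)&(hsv[...,2]>140))
for row in(20,40,60,80):
    c=np.where(g[row,240:400])[0]+240; p=T(plane(m,[[c[0],row],[c[-1],row]],.05)); print('housing',row,c[0],c[-1],p[:,1:].round(1).tolist(),p[:,1].mean().round(2))
for row in(110,130,150,170,190,210,225):
    c=np.where(w[row,240:400])[0]+240; p=T(plane(m,[[c[0],row],[c[-1]+1,row]],.012)); print('plate',row,c[0],c[-1],p[:,1:].round(1).tolist(),p[:,1].mean().round(2))
# wheel
wh=(hsv[0:60,300:345,2]<60); print('dark cols', np.where(wh.sum(0)>8)[0][[0,-1]]+300)
b=((hsv[...,0]<14)&(hsv[...,1]>150)&(hsv[...,2]<140))
yy=np.where(g[:110,320])[0];print('housing front row',yy.max(), T(plane(m,[[320,yy.max()]],.05)))
print('jaw rows',[ (r,im[r,305].tolist()) for r in range(110,150,4)])
jr=T(plane(m,[[321,119]],.040));print('jaw rear top?',jr,T(plane(m,[[321,137]],.040)))
print('yaw tool',np.degrees(np.arctan2(*rot(s['orientation']).as_matrix()[[1,0],1])))
cv2.imwrite('pics/w5c.png',cv2.resize(im[0:250,240:400],None,fx=2.4*2/2,fy=2.4,interpolation=2))
E
```

```text
housing 20 270 372 [[-30.0, -135.5], [36.2, -135.5]] 3.09
housing 40 271 371 [[-29.9, -123.7], [36.1, -123.8]] 3.14
housing 60 272 370 [[-29.7, -111.6], [36.1, -111.6]] 3.19
housing 80 273 369 [[-29.5, -99.1], [36.0, -99.1]] 3.24
plate 110 269 372 [[-38.7, -79.2], [46.2, -79.3]] 3.74
plate 130 270 371 [[-38.6, -63.3], [46.2, -63.3]] 3.81
plate 150 271 370 [[-38.5, -46.7], [46.2, -46.8]] 3.87
plate 170 271 369 [[-39.2, -29.5], [46.2, -29.6]] 3.51
plate 190 272 368 [[-39.0, -11.7], [46.2, -11.8]] 3.57
plate 210 273 367 [[-38.9, 6.8], [46.2, 6.7]] 3.64
plate 225 273 366 [[-39.5, 21.1], [45.9, 21.0]] 3.24
dark cols [314 329]
housing front row 97 [[ 74.57481757   2.59207464 -88.06128613]]
jaw rows [(110, [250, 242, 245]), (114, [249, 241, 245]), (118, [210, 193, 198]), (122, [222, 206, 209]), (126, [224, 213, 215]), (130, [218, 203, 206]), (134, [216, 202, 206]), (138, [219, 202, 205]), (142, [249, 242, 245]), (146, [250, 243, 245])]
jaw rear top? [[ 84.57978785   3.45761359 -73.00976751]] [[ 84.58436109   3.51021964 -59.96988368]]
yaw tool 4.215044323748893
```

View pics/w5c.png

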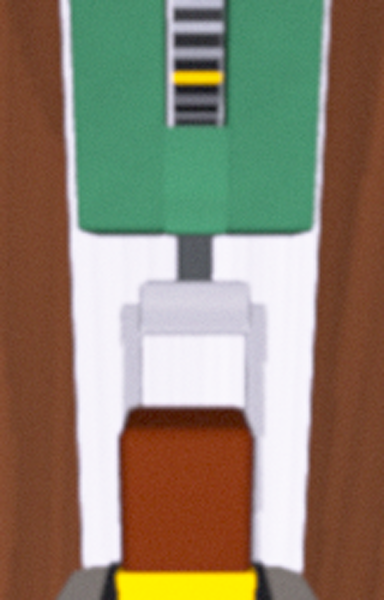

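The wrist view shows the gauge centreline 3 mm to tool +y of the bar, from both the housing and the plate edges. The jaw face is near gauge y +17 and the TCP near gauge y -43. I'll shift the arm and lower it partway.

Call:
{"name": "move_arm", "arguments": {
  "plan": [
    [0,0.003,0,0,0,0,20],
    [0.02,0,0,0,0,0,20],
    [0.02,0,0,0,0,0,20],
    [0.015,0,0,0,0,0,20],
    [0.007,0,0,0,0,0,20],
    [0,0,0,0,0,0,20],
    [0,0,0,0,0,0,20]
  ]
}}

```text
t: 6.78
tool_pos: [0.5828, 0.0792, 0.0627]
orientation: [0.517, 0.482, 0.517, -0.482]
wrist_force: [0.2, 0.2, -1.1]
width: 0.0299
```

```bash
python3 snap.py wrist w6;python3 snap.py scene s6; python3 - <<'E'
import pickle
from h import *
s,m=pickle.load(open('pics/w6.pkl','rb'));im=cv2.imread('pics/w6.png');hsv=cv2.cvtColor(im,cv2.COLOR_BGR2HSV)
T=lambda p: rot(s['orientation']).inv().apply(p-s['tool_pos'])*1000
w=((hsv[...,1]<60)&(hsv[...,2]>140)); b=((hsv[...,1]>150)&(hsv[...,2]>30))
for row in(120,150,170,190,210):
    c=np.where(w[row,200:440])[0]+200; p=T(plane(m,[[c[0],row],[c[-1]+1,row]],.012)); print('plate',row,c[0],c[-1],p[:,1].round(1),p[:,1].mean().round(2))
for row in(190,200,210,220):
    c=np.where(b[row,270:370])[0]+270; p=T(plane(m,[[c[0],row],[c[-1]+1,row]],s['tool_pos'][2]-.0012)); print('bar',row,c[0],c[-1],p.round(1).tolist(),p[:,1].mean().round(2))
a=cv2.imread('pics/s6.png')
cv2.imwrite('pics/s6c.png',cv2.resize(np.vstack([im[60:320,180:460]]),None,fx=2.2,fy=2.2,interpolation=2))
cv2.imwrite('pics/s6d.png',cv2.resize(a[120:260,310:500],None,fx=4,fy=4,interpolation=2))
E
```

```text
6.7833 [0.5828 0.0792 0.0627] [ 0.21  0.2  -1.14] 0.029893320175655932 [0.13 0.5  1.84 0.   0.8  0.06]
6.8333 [0.5833 0.0794 0.0633] [-0.57 -0.1  -1.17] 0.03011688195608757 [ 0.13  0.5   1.84 -0.    0.8   0.06]
plate 120 250 382 [-41.8  42.2] 0.21
plate 150 252 380 [-41.7  42.1] 0.21
plate 170 253 379 [-41.8  42.2] 0.21
plate 190 254 378 [-41.9  42.3] 0.2
plate 210 255 377 [-42.   42.4] 0.2
bar 190 290 344 [[1.2, -13.2, -40.6], [1.2, 14.9, -40.6]] 0.85
bar 200 291 344 [[1.2, -12.8, -35.3], [1.2, 15.0, -35.3]] 1.11
bar 210 291 343 [[1.2, -12.9, -29.8], [1.2, 14.6, -29.9]] 0.86
bar 220 291 343 [[1.2, -13.0, -24.3], [1.2, 14.8, -24.4]] 0.87
```

View pics/s6c.png

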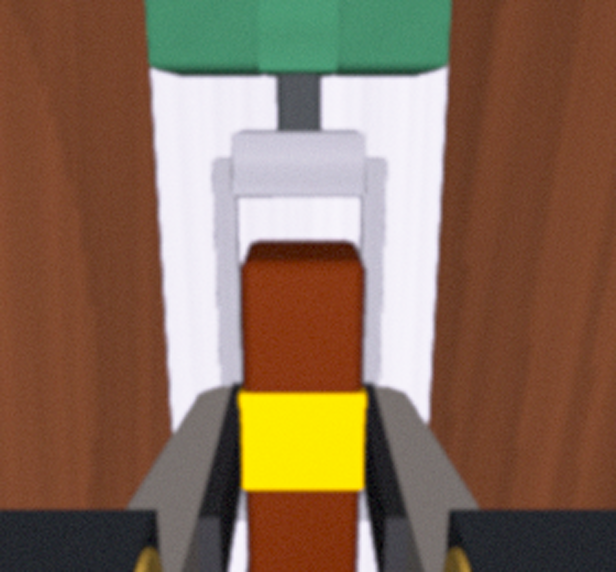

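View pics/s6d.png

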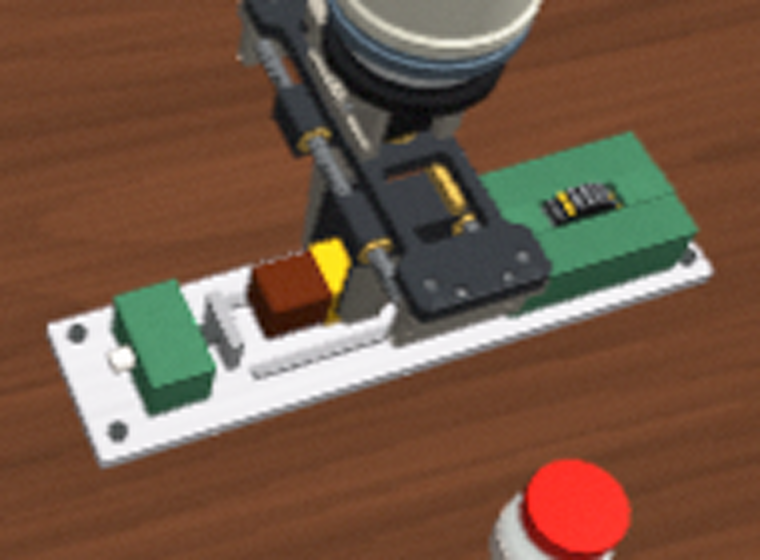

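The bar is within about 0.6 mm of the centreline, and both ends clear the jaw and the plunger. I'll lower it gently.

Call:
{"name": "move_arm", "arguments": {
  "plan": [
    [0.008,0,0,0,0,0,20],
    [0.006,0,0,0,0,0,20],
    [0.003,0,0,0,0,0,20],
    [0.001,0,0,0,0,0,20],
    [0,0,0,0,0,0,20]
  ]
}}

```text
t: 7.3
tool_pos: [0.5823, 0.0797, 0.0441]
orientation: [0.517, 0.482, 0.518, -0.482]
wrist_force: [-0.4, 0.6, -2.0]
width: 0.0301
```

Call:
{"name": "move_arm", "arguments": {
  "plan": [
    [0.001,0,0,0,0,0,20],
    [0,0,0,0,0,0,20]
  ]
}}

```text
t: 7.47
tool_pos: [0.5827, 0.0797, 0.0436]
orientation: [0.517, 0.482, 0.517, -0.482]
wrist_force: [-0.5, -0.1, -1.7]
width: 0.0299
```

Call:
{"name": "move_arm", "arguments": {
  "plan": [
    [0.0007,0,0,0,0,0,20],
    [0,0,0,0,0,0,20]
  ]
}}

```text
t: 7.63
tool_pos: [0.5828, 0.0798, 0.0432]
orientation: [0.517, 0.482, 0.517, -0.482]
wrist_force: [-0.5, 0.6, 0.8]
width: 0.0302
```

Call:
{"name": "move_arm", "arguments": {
  "plan": [
    [0.0006,0,0,0,0,0,20],
    [0,0,0,0,0,0,20]
  ]
}}

```text
t: 7.8
tool_pos: [0.5828, 0.0798, 0.0432]
orientation: [0.517, 0.482, 0.517, -0.482]
wrist_force: [-2.9, -1.4, 8.7]
width: 0.0302
```

Contact at z 0.0432, as expected. I'll ease off and release.

Call:
{"name": "move_arm", "arguments": {
  "plan": [
    [-0.0005,0,0,0,0,0,20],
    [0,0,0,0,0,0,36],
    [0,0,0,0,0,0,40],
    [0,0,0,0,0,0,45],
    [0,0,0,0,0,0,50],
    [0,0,0,0,0,0,50]
  ]
}}

```text
t: 8.3
tool_pos: [0.5826, 0.0797, 0.0427]
orientation: [0.517, 0.482, 0.517, -0.482]
wrist_force: [0.4, -0.1, 0.8]
width: 0.0456
```

Call:
{"name": "move_arm", "arguments": {
  "plan": [
    [-0.01,0,0,0,0,0,50],
    [-0.025,0,0,0,0,0,50],
    [-0.03,0,0,0,0,0,50],
    [-0.03,0,0,0,0,0,40],
    [0,0,0,0,0,0,20],
    [0,0,0,0,0,0,0]
  ]
}}

```text
t: 8.8
tool_pos: [0.584, 0.0799, 0.1402]
orientation: [0.518, 0.483, 0.516, -0.481]
wrist_force: [-0.9, 0.0, 0.6]
width: 0.0281
```

```bash
python3 snap.py wrist w7;python3 snap.py scene s7; python3 - <<'E'
import pickle
from h import *
s,m=pickle.load(open('pics/w7.pkl','rb'));im=cv2.imread('pics/w7.png')
a=cv2.imread('pics/s7.png')
cv2.imwrite('pics/s7d.png',cv2.resize(a[120:260,310:500],None,fx=4,fy=4,interpolation=2))
# gauge frame est: centre line x at tool_y~0.2 when TCP(.5830,.0793), TCP gauge y -43
print(delta(s,[0,0,0]))
E
```

```text
8.8 [0.584  0.0799 0.1402] [-0.87  0.04  0.56] 0.028129991457034455 [ 0.13  0.4   1.79 -0.    0.95  0.06]
8.85 [0.5828 0.0797 0.1386] [ 0.54 -0.25 -0.71] 0.023927680919633144 [ 0.13  0.4   1.8  -0.    0.95  0.06]
(array([ 137.7, -588.8,   38.4]), None)
```

View pics/w7.png

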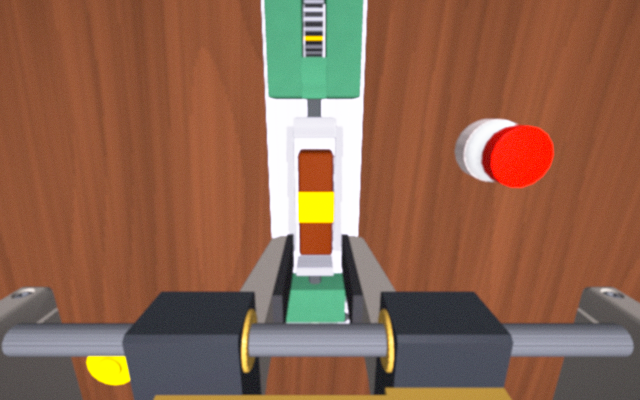

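View pics/s7d.png

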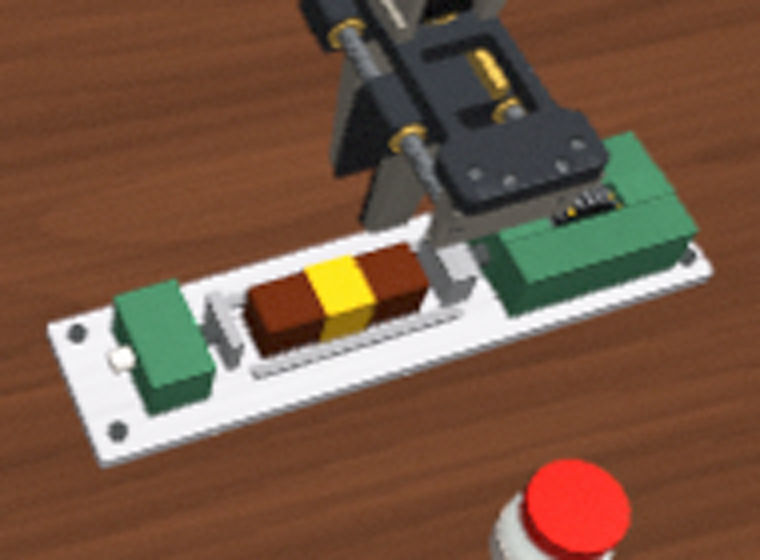

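The bar lies flat between the rails, clear of both faces: jaw at (315,125), plunger at (315,262), pin white. Next I'll go above the wheel with closed fingers.

```bash
python3 -c "
from bench import *
from h import *
print(delta(state(),[.5729,.2250,.092],4.04))"
```

```text
(array([  45.5,    1. , -145.7]), array([0.01, 0.  , 0.03]))
```

Call:
{"name": "move_arm", "arguments": {
  "plan": [
    [0,0,-0.029,0,0,0,0],
    [0,0.001,-0.029,0,0,0,0],
    [0,0,-0.029,0,0,0,0],
    [0,0,-0.029,0,0,0,0],
    [0,0,-0.029,0,0,0,0],
    [0.025,0,0,0,0,0,0],
    [0.015,0,0,0,0,0,0],
    [0.004,0,0,0,0,0,0],
    [0,0,0,0,0,0,0],
    [0,0,0,0,0,0,0]
  ]
}}

```text
t: 9.73
tool_pos: [0.5731, 0.224, 0.0933]
orientation: [0.517, 0.482, 0.518, -0.483]
wrist_force: [0.8, -0.5, 0.4]
width: 0.0003
```

```bash
python3 snap.py wrist w8;python3 snap.py scene s8; python3 - <<'E'
from bench import *
from h import *
s=state();print(delta(s,[.5729,.2250,.083],4.04))
a=cv2.imread('pics/s8.png')
cv2.imwrite('pics/s8d.png',cv2.resize(a[120:260,310:500],None,fx=4,fy=4,interpolation=2))
E
```

```text
9.7333 [0.5731 0.224  0.0933] [ 0.78 -0.47  0.36] 0.00031654256099125964 [ 0.37  0.5   1.76 -0.    0.89  0.3 ]
9.7833 [0.5736 0.2241 0.094 ] [-0.76 -0.1   0.11] 0.0006983287821475523 [ 0.37  0.49  1.76 -0.    0.89  0.3 ]
(array([11.4, -1. , -0.8]), array([-0.02, -0.01, -0.04]))
```

View pics/s8d.png

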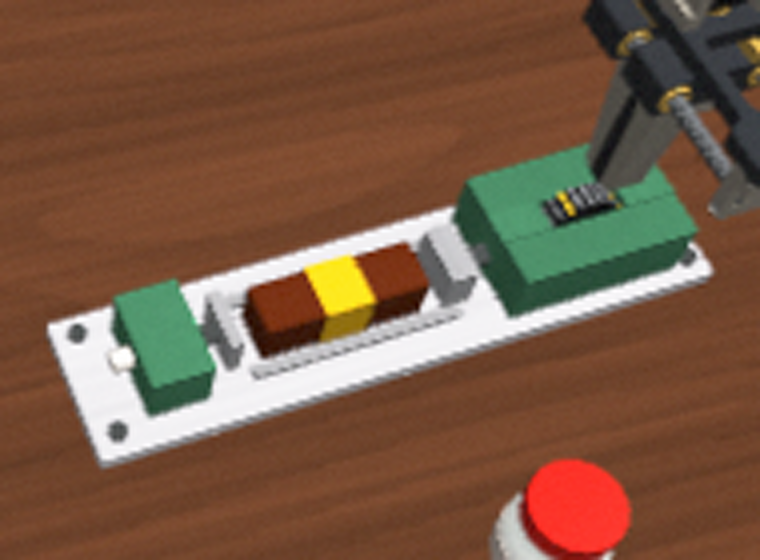

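View pics/w8.png

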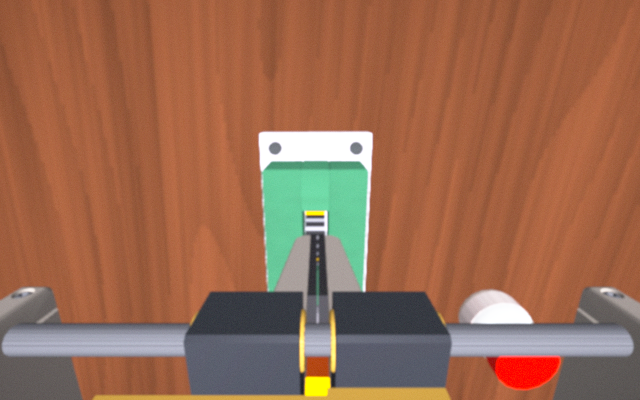

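Fingertip seam is over the wheel at (316,240). I'll feel downward now.

Call:
{"name": "move_arm", "arguments": {
  "plan": [
    [0.006,0,0,0,0,0,0],
    [0.003,0,0,0,0,0,0],
    [0,0,0,0,0,0,0]
  ]
}}

```text
t: 10.08
tool_pos: [0.5731, 0.2241, 0.0844]
orientation: [0.517, 0.482, 0.517, -0.482]
wrist_force: [-0.6, -0.3, -0.2]
width: 0.001
```

Call:
{"name": "move_arm", "arguments": {
  "plan": [
    [0.001,0,0,0,0,0,0],
    [0,0,0,0,0,0,0]
  ]
}}

```text
t: 10.25
tool_pos: [0.5734, 0.2243, 0.0838]
orientation: [0.517, 0.482, 0.517, -0.482]
wrist_force: [-1.1, -0.6, 0.6]
width: 0.0004
```

Call:
{"name": "move_arm", "arguments": {
  "plan": [
    [0.001,0,0,0,0,0,0],
    [0,0,0,0,0,0,0]
  ]
}}

```text
t: 10.42
tool_pos: [0.5734, 0.2244, 0.0828]
orientation: [0.517, 0.482, 0.517, -0.482]
wrist_force: [0.1, -1.0, 0.1]
width: 0.0007
```

Call:
{"name": "move_arm", "arguments": {
  "plan": [
    [0.001,0,0,0,0,0,0],
    [0,0,0,0,0,0,0]
  ]
}}

```text
t: 10.58
tool_pos: [0.5734, 0.2244, 0.0817]
orientation: [0.517, 0.482, 0.517, -0.482]
wrist_force: [0.5, -0.8, 0.0]
width: -0.0
```

Call:
{"name": "move_arm", "arguments": {
  "plan": [
    [0.001,0,0,0,0,0,0],
    [0,0,0,0,0,0,0]
  ]
}}

```text
t: 10.75
tool_pos: [0.5733, 0.2244, 0.0806]
orientation: [0.517, 0.482, 0.517, -0.482]
wrist_force: [-0.3, -0.4, -0.8]
width: 0.0005
```

Call:
{"name": "move_arm", "arguments": {
  "plan": [
    [0.001,0,0,0,0,0,0],
    [0,0,0,0,0,0,0]
  ]
}}

```text
t: 10.92
tool_pos: [0.5733, 0.2244, 0.0796]
orientation: [0.517, 0.482, 0.517, -0.482]
wrist_force: [0.0, 1.0, -0.5]
width: 0.0004
```

Call:
{"name": "move_arm", "arguments": {
  "plan": [
    [0.001,0,0,0,0,0,0],
    [0,0,0,0,0,0,0]
  ]
}}

```text
t: 11.08
tool_pos: [0.5733, 0.2244, 0.0786]
orientation: [0.517, 0.482, 0.517, -0.482]
wrist_force: [-0.3, -0.8, 0.8]
width: 0.0006
```

Call:
{"name": "move_arm", "arguments": {
  "plan": [
    [0.0008,0,0,0,0,0,0],
    [0,0,0,0,0,0,0]
  ]
}}

```text
t: 11.25
tool_pos: [0.5733, 0.2244, 0.0778]
orientation: [0.517, 0.482, 0.517, -0.482]
wrist_force: [-0.4, -0.9, -0.3]
width: 0.0004
```

Call:
{"name": "move_arm", "arguments": {
  "plan": [
    [0.0008,0,0,0,0,0,0],
    [0,0,0,0,0,0,0]
  ]
}}

```text
t: 11.42
tool_pos: [0.5734, 0.2244, 0.0771]
orientation: [0.517, 0.482, 0.517, -0.482]
wrist_force: [0.6, 0.4, 0.6]
width: 0.0009
```

Call:
{"name": "move_arm", "arguments": {
  "plan": [
    [0.0008,0,0,0,0,0,0],
    [0,0,0,0,0,0,0]
  ]
}}

```text
t: 11.58
tool_pos: [0.5733, 0.2244, 0.0763]
orientation: [0.517, 0.482, 0.517, -0.482]
wrist_force: [-0.5, 0.5, -0.4]
width: 0.0003
```

Call:
{"name": "move_arm", "arguments": {
  "plan": [
    [0.0008,0,0,0,0,0,0],
    [0,0,0,0,0,0,0]
  ]
}}

```text
t: 11.75
tool_pos: [0.5734, 0.2244, 0.0755]
orientation: [0.517, 0.482, 0.517, -0.482]
wrist_force: [1.0, -0.5, -0.1]
width: 0.0004
```

Call:
{"name": "move_arm", "arguments": {
  "plan": [
    [0.0008,0,0,0,0,0,0],
    [0,0,0,0,0,0,0]
  ]
}}

```text
t: 11.92
tool_pos: [0.5734, 0.2244, 0.0747]
orientation: [0.517, 0.482, 0.517, -0.482]
wrist_force: [0.1, 0.5, -0.9]
width: 0.0005
```

Call:
{"name": "move_arm", "arguments": {
  "plan": [
    [0.0008,0,0,0,0,0,0],
    [0,0,0,0,0,0,0]
  ]
}}

```text
t: 12.08
tool_pos: [0.5734, 0.2245, 0.0741]
orientation: [0.517, 0.482, 0.517, -0.482]
wrist_force: [-1.0, 0.9, 2.9]
width: 0.0001
```

Contact at about TCP z 0.0744. I'll load it up gently.

Call:
{"name": "move_arm", "arguments": {
  "plan": [
    [0.0006,0,0,0,0,0,0],
    [0,0,0,0,0,0,0]
  ]
}}

```text
t: 12.25
tool_pos: [0.5735, 0.2245, 0.0736]
orientation: [0.517, 0.482, 0.517, -0.482]
wrist_force: [-1.4, -0.1, 5.4]
width: 0.0004
```

Call:
{"name": "move_arm", "arguments": {
  "plan": [
    [0.0005,0,0,0,0,0,0],
    [0,0,0,0,0,0,0]
  ]
}}

```text
t: 12.42
tool_pos: [0.5735, 0.2245, 0.0733]
orientation: [0.517, 0.482, 0.517, -0.482]
wrist_force: [-2.4, -1.1, 7.1]
width: 0.0005
```

Call:
{"name": "move_arm", "arguments": {
  "plan": [
    [0.0001,0,0.002,0,0,0,0],
    [0,0,0.002,0,0,0,0],
    [0,0,0.002,0,0,0,0]
  ]
}}

```text
t: 12.67
tool_pos: [0.5739, 0.219, 0.0734]
orientation: [0.517, 0.482, 0.517, -0.482]
wrist_force: [-2.4, 3.1, 6.1]
width: 0.0004
```

Call:
{"name": "move_arm", "arguments": {
  "plan": [
    [0.0002,0,0.002,0,0,0,0],
    [0,0,0.002,0,0,0,0],
    [0,0,0.002,0,0,0,0],
    [0,0,0.002,0,0,0,0]
  ]
}}

```text
t: 13.0
tool_pos: [0.5745, 0.2111, 0.0732]
orientation: [0.517, 0.482, 0.517, -0.482]
wrist_force: [-2.0, 1.7, 6.4]
width: 0.0005
```

```bash
python3 snap.py scene s9; python3 - <<'E'
from h import *
a=cv2.imread('pics/s9.png')
cv2.imwrite('pics/s9d.png',cv2.resize(a[120:260,310:500],None,fx=4,fy=4,interpolation=2))
E
```

```text
13.0 [0.5745 0.2111 0.0732] [-2.05  1.66  6.39] 0.0004929899279438207 [0.35 0.52 1.78 0.   0.84 0.28]
```

View pics/s9d.png

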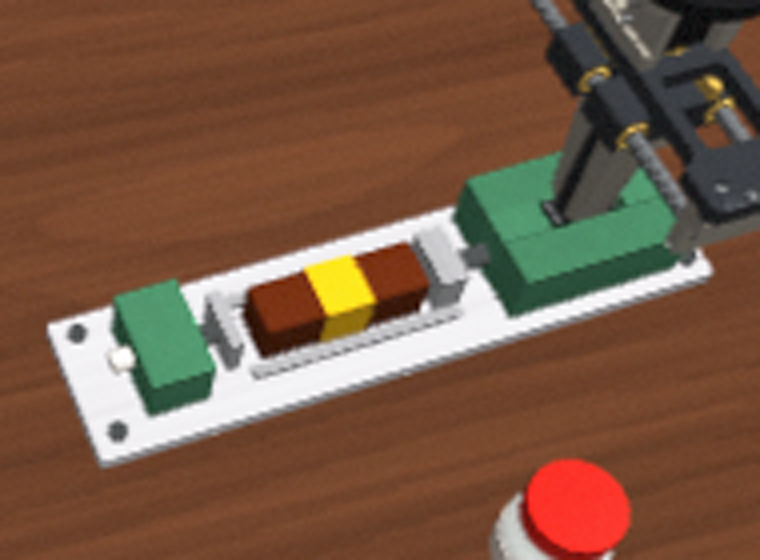

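The jaw moved about 6 mm towards the bar, so the roll works. Next stroke.

Call:
{"name": "move_arm", "arguments": {
  "plan": [
    [-0.004,0,0,0,0,0,0],
    [0,0,-0.0075,0,0,0,0],
    [0,0,-0.0075,0,0,0,0],
    [0,0,0,0,0,0,0],
    [0.0025,0,0,0,0,0,0],
    [0.001,0,0,0,0,0,0],
    [0.0004,0,0,0,0,0,0],
    [0,0,0,0,0,0,0]
  ]
}}

```text
t: 13.72
tool_pos: [0.5736, 0.2258, 0.0731]
orientation: [0.517, 0.482, 0.517, -0.482]
wrist_force: [-1.8, 1.9, 7.6]
width: 0.0009
```

Call:
{"name": "move_arm", "arguments": {
  "plan": [
    [0.0001,0,0.0025,0,0,0,0],
    [0,0,0.0025,0,0,0,0],
    [0,0,0.0025,0,0,0,0],
    [0,0,0.0025,0,0,0,0],
    [0,0,0.0025,0,0,0,0],
    [0,0,0.0025,0,0,0,0]
  ]
}}

```text
t: 14.22
tool_pos: [0.5746, 0.211, 0.0731]
orientation: [0.517, 0.483, 0.517, -0.482]
wrist_force: [-1.9, 3.3, 7.7]
width: 0.0005
```

Call:
{"name": "move_arm", "arguments": {
  "plan": [
    [-0.004,0,0,0,0,0,0],
    [0,0,-0.008,0,0,0,0],
    [0,0,-0.007,0,0,0,0],
    [0,0,0,0,0,0,0],
    [0.0025,0,0,0,0,0,0],
    [0.001,0,0,0,0,0,0],
    [0.0005,0,0,0,0,0,0],
    [0,0,0,0,0,0,0]
  ]
}}

```text
t: 14.88
tool_pos: [0.5735, 0.2258, 0.073]
orientation: [0.517, 0.482, 0.517, -0.482]
wrist_force: [-1.9, 1.0, 8.2]
width: 0.0003
```

```bash
cat > z.sh <<'E'
python3 snap.py scene $1; python3 -c "
from h import *
a=cv2.imread('pics/$1.png')
b=cv2.resize(a[180:250,315:445],None,fx=6,fy=6,interpolation=2)
cv2.imwrite('pics/$1d.png',b)"
E
bash z.sh s10
```

```text
14.8833 [0.5735 0.2258 0.073 ] [-1.88  1.03  8.17] 0.00030125166949619654 [0.37 0.52 1.77 0.   0.85 0.3 ]
```

View pics/s10d.png

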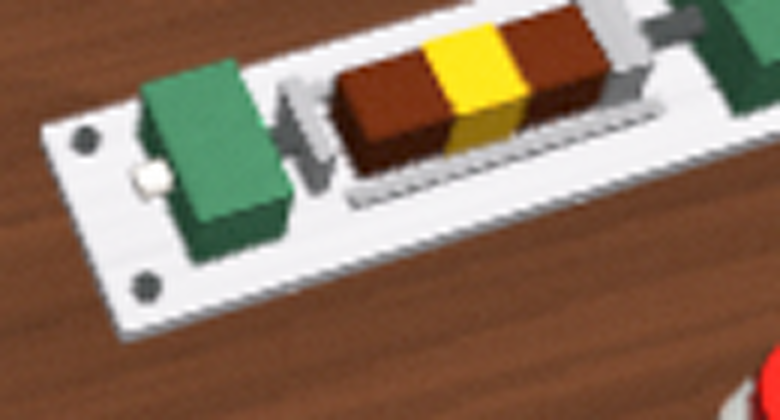

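Call:
{"name": "move_arm", "arguments": {
  "plan": [
    [0,0,0.0025,0,0,0,0],
    [0,0,0.0025,0,0,0,0],
    [0,0,0.0025,0,0,0,0],
    [0,0,0.0025,0,0,0,0],
    [0,0,0.0025,0,0,0,0],
    [0,0,0.0025,0,0,0,0]
  ]
}}

```text
t: 15.43
tool_pos: [0.5746, 0.211, 0.0731]
orientation: [0.517, 0.482, 0.517, -0.482]
wrist_force: [-2.6, 3.3, 8.7]
width: 0.0005
```

Call:
{"name": "move_arm", "arguments": {
  "plan": [
    [-0.004,0,0,0,0,0,0],
    [0,0,-0.008,0,0,0,0],
    [0,0,-0.007,0,0,0,0],
    [0,0,0,0,0,0,0],
    [0.0025,0,0,0,0,0,0],
    [0.001,0,0,0,0,0,0],
    [0.0005,0,0,0,0,0,0],
    [0,0,0,0,0,0,0]
  ]
}}

```text
t: 16.1
tool_pos: [0.5735, 0.2258, 0.073]
orientation: [0.517, 0.482, 0.517, -0.482]
wrist_force: [-1.7, 1.7, 8.8]
width: 0.0004
```

```bash
bash z.sh s11
```

```text
16.1 [0.5735 0.2258 0.073 ] [-1.73  1.67  8.84] 0.0003554075479281387 [0.37 0.52 1.77 0.   0.85 0.3 ]
```

View pics/s11d.png

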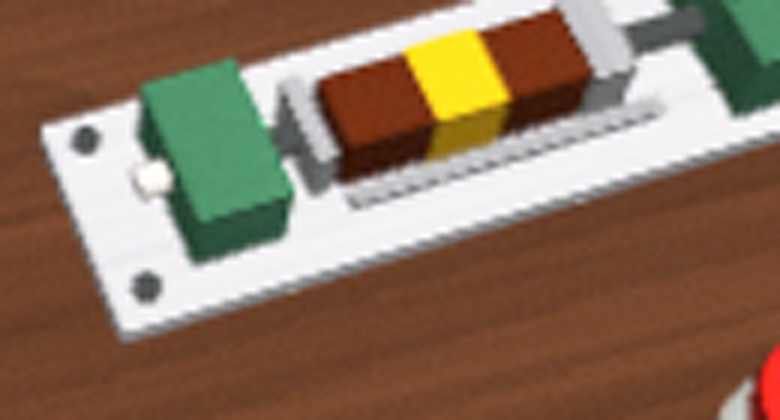

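A gap of a few mm is left before the plunger, and the pin is white. Next stroke.

Call:
{"name": "move_arm", "arguments": {
  "plan": [
    [0,0,0.0025,0,0,0,0],
    [0,0,0.0025,0,0,0,0],
    [0,0,0.0025,0,0,0,0],
    [0,0,0.0025,0,0,0,0],
    [0,0,0.0025,0,0,0,0],
    [0,0,0.0025,0,0,0,0]
  ]
}}

```text
t: 16.65
tool_pos: [0.5745, 0.2111, 0.0731]
orientation: [0.517, 0.483, 0.517, -0.482]
wrist_force: [-2.7, 3.9, 8.3]
width: 0.0003
```

```bash
bash z.sh s12
```

```text
16.65 [0.5745 0.2111 0.0731] [-2.7   3.85  8.32] 0.00025447125151754966 [0.35 0.52 1.78 0.   0.84 0.28]
```

View pics/s12d.png

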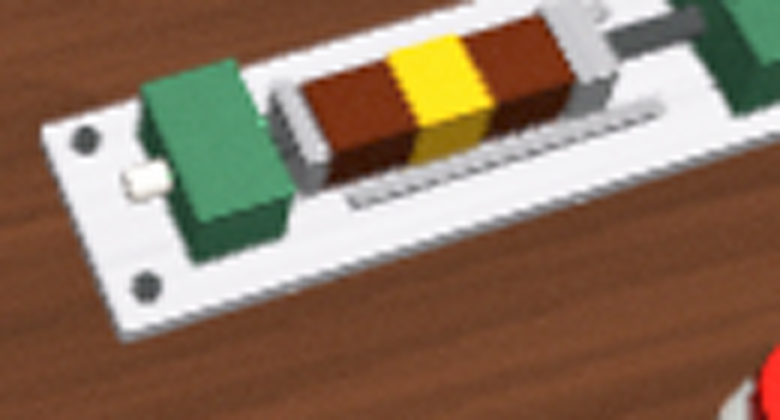

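```bash
cat > pin.py <<'E'
import sys
from bench import *
from h import *
m=camera_model('scene')
th=np.radians(4.04);O=np.array([.5802,.1222,0]);gx=np.array([np.cos(th),np.sin(th),0]);gy=np.array([-np.sin(th),np.cos(th),0])
G=lambda x,y,z:O+gx*x/1e3+gy*y/1e3+np.array([0,0,z/1e3])
a=proj(m,[G(0,-155,28),G(0,-165,28),G(0,-175,28)]);print('axis px',a.round(1).tolist(),'px/mm',np.linalg.norm(a[1]-a[0])/10)
d=(a[1]-a[0])/np.linalg.norm(a[1]-a[0])
def jawpx(x,y,z): return proj(m,[G(x,y,z)])[0]
for f in sys.argv[1:]:
    im=cv2.imread(f'pics/{f}.png')
    print(f)
    for r in range(205,217): print(r,' '.join('%3d,%3d,%3d'%tuple(im[r,c][::-1]) for c in range(333,346)))
E
python3 pin.py s12
```

```text
axis px [[342.2, 209.9], [337.6, 211.3], [332.9, 212.7]] px/mm 0.48590174764753025
s12
205 245,243,246 244,243,245 245,244,246 244,243,246 245,243,245 213,216,216 109,126,116  32, 69, 49  43, 75, 55  41, 72, 52  64,120, 87  78,146,107  80,151,109
206 245,244,246 244,242,245 244,243,244 243,242,244 241,240,243 241,240,242 172,175,174 115,122,112 138,144,132  93,107, 93  57,107, 79  77,144,106  81,151,112
207 243,242,243 243,242,245 241,240,242 243,241,243 229,226,227 230,227,226 226,225,220 245,243,237 251,250,247 195,194,184  58, 88, 69  68,127, 92  79,148,108
208 244,242,245 244,243,245 226,223,225 241,239,234 250,249,245 252,251,248 253,252,251 253,252,251 253,253,252 227,234,225 112,133,115  62,113, 84  78,144,106
209 245,244,246 244,243,245 187,184,186 239,238,233 253,252,251 253,253,252 253,253,252 253,253,251 253,252,251 235,248,234 132,174,138  45, 84, 62  66,128, 94
210 243,241,244 243,242,244 192,188,189 197,191,188 249,248,245 253,252,251 253,252,250 252,251,248 250,248,244 246,243,238 166,168,157  35, 65, 47  62,116, 85
211 242,241,243 242,241,243 218,216,217 201,196,192 2
[... 206 characters left out ...]
 183,179,175 122,125,119  50, 77, 59  39, 71, 53  39, 72, 51
213 242,241,243 243,242,244 242,241,243 210,206,209 183,180,176 190,187,184 195,191,192 234,233,235 244,242,244 168,170,171  52, 79, 64  38, 69, 52  39, 70, 51
214 243,242,244 243,242,244 244,243,245 234,232,234 239,238,240 243,242,244 242,241,243 243,241,243 242,240,242 197,203,201  96,114,101  39, 69, 50  38, 70, 52
215 242,241,243 242,241,243 243,241,243 242,241,243 242,241,242 242,241,243 242,241,243 242,240,242 241,240,242 209,214,214 110,126,117  42, 72, 55  38, 71, 51
216 243,241,243 242,240,242 242,240,243 242,240,242 240,238,241 241,240,243 241,240,242 242,241,243 242,241,243 243,242,244 178,184,184  71, 95, 81  34, 66, 49
```

```bash
python3 -c "
from h import *
cv2.imwrite('pics/cmp.png',np.hstack([cv2.resize(cv2.imread('pics/%s.png'%f)[195:230,328:372],None,fx=9,fy=9,interpolation=0) for f in('s11','s12')]))"
```

```text
(no output)
```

View pics/cmp.png

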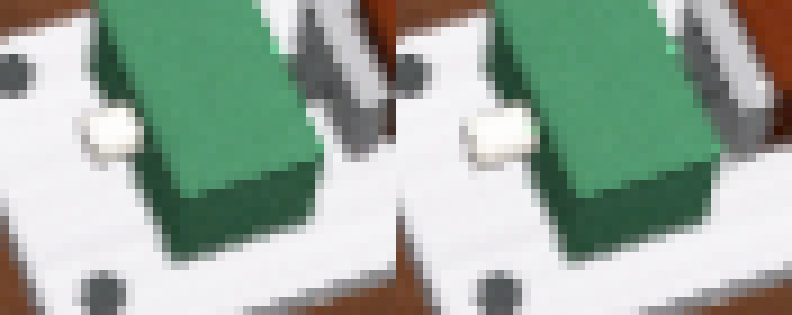

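The pin has moved about 1.6 px (about 3 mm), with a first trace of green at (342,209). About 2.3 mm remains, so one 5 mm stroke.

Call:
{"name": "move_arm", "arguments": {
  "plan": [
    [-0.004,0,0,0,0,0,0],
    [0,0,-0.007,0,0,0,0],
    [0,0,-0.004,0,0,0,0],
    [0,0,0,0,0,0,0],
    [0.0025,0,0,0,0,0,0],
    [0.001,0,0,0,0,0,0],
    [0.0005,0,0,0,0,0,0],
    [0,0,0,0,0,0,0]
  ]
}}

```text
t: 17.37
tool_pos: [0.5737, 0.2217, 0.073]
orientation: [0.517, 0.482, 0.517, -0.482]
wrist_force: [-1.9, 0.3, 9.4]
width: 0.001
```

Call:
{"name": "move_arm", "arguments": {
  "plan": [
    [0,0,0.0015,0,0,0,0],
    [0,0,0.0015,0,0,0,0],
    [0,0,0.0015,0,0,0,0],
    [0,0,0,0,0,0,0]
  ]
}}

```text
t: 17.7
tool_pos: [0.5741, 0.2175, 0.0731]
orientation: [0.517, 0.483, 0.517, -0.482]
wrist_force: [-2.5, 2.7, 8.2]
width: 0.0002
```

```bash
python3 snap.py scene s13; python3 -c "
from h import *
cv2.imwrite('pics/cmp2.png',np.hstack([cv2.resize(cv2.imread('pics/%s.png'%f)[195:230,328:372],None,fx=9,fy=9,interpolation=0) for f in('s12','s13')]))"
```

```text
17.7 [0.5741 0.2175 0.0731] [-2.54  2.67  8.2 ] 0.00020616488063699285 [0.36 0.52 1.78 0.   0.85 0.29]
```

View pics/cmp2.png

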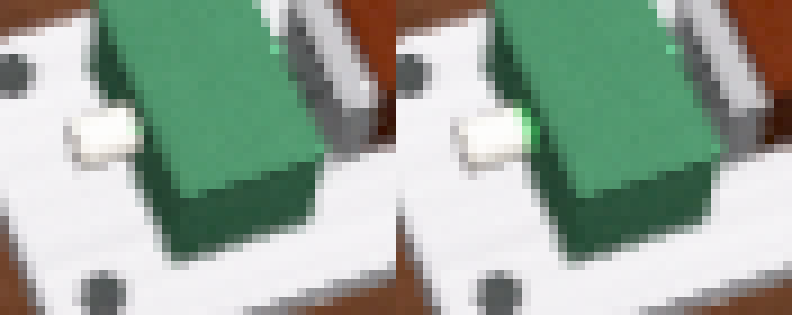

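Green now shows on the pin at about (341,209). I'll lift off and look closer from above with the wrist camera.

Call:
{"name": "move_arm", "arguments": {
  "plan": [
    [-0.01,0,0,0,0,0,0],
    [-0.03,0,0,0,0,0,0],
    [-0.01,0,0.03,0,0,0,0],
    [0,0,0.033,0,0,0,0],
    [0,0,0.033,0,0,0,0],
    [0,0,0.033,0,0,0,0],
    [0,0,0.033,0,0,0,0],
    [0,0,0.033,0,0,0,0],
    [0,0,0.033,0,0,0,0],
    [0,0,0.033,0,0,0,0],
    [0,0,0.02,0,0,0,0],
    [0,0,0,0,0,0,0]
  ]
}}

```text
t: 18.75
tool_pos: [0.5938, -0.0672, 0.1228]
orientation: [0.517, 0.483, 0.516, -0.483]
wrist_force: [0.2, -0.7, -0.3]
width: 0.0007
```

Call:
{"name": "move_arm", "arguments": {
  "plan": [
    [0,0,0,0,0,0,0],
    [0,0,0,0,0,0,0]
  ]
}}

```text
t: 18.92
tool_pos: [0.5935, -0.0629, 0.1226]
orientation: [0.517, 0.482, 0.517, -0.482]
wrist_force: [-0.1, 1.0, -0.5]
width: 0.0005
```

```bash
python3 snap.py wrist w14; python3 snap.py scene s14; python3 -c "
from h import *
cv2.imwrite('pics/cmp3.png',cv2.resize(cv2.imread('pics/s14.png')[195:230,328:372],None,fx=9,fy=9,interpolation=0))"
```

```text
18.9167 [ 0.5935 -0.0629  0.1226] [-0.09  0.95 -0.47] 0.0005493458204836242 [-0.11  0.43  1.79  0.    0.92 -0.18]
18.9667 [ 0.5935 -0.0625  0.1226] [-0.26 -0.27 -0.85] 0.0002579828068740814 [-0.11  0.43  1.79  0.    0.92 -0.18]
```

View pics/w14.png

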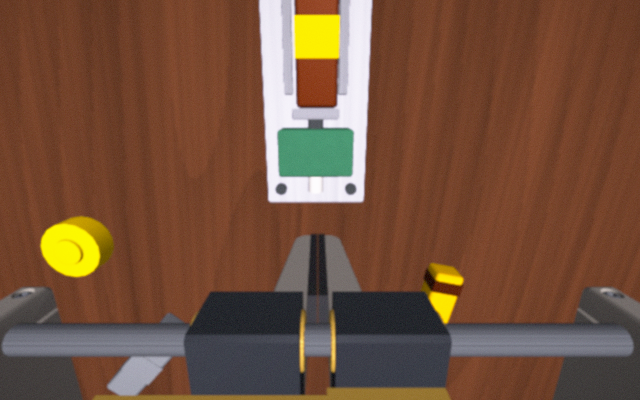

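View pics/cmp3.png

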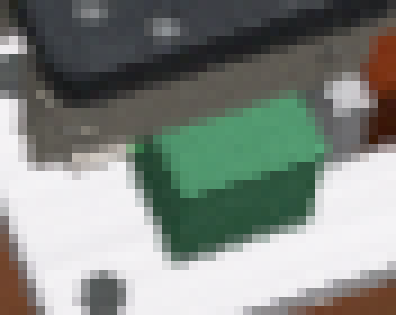

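Call:
{"name": "move_arm", "arguments": {
  "plan": [
    [0,0,0.033,0,0,0,0],
    [0.01,0,0.033,0,0,0,0],
    [0.02,0,0.033,0,0,0,0],
    [0.015,0,0,0,0,0,0],
    [0,0,0,0,0,0,0],
    [0,0,0,0,0,0,0]
  ]
}}

```text
t: 19.52
tool_pos: [0.6001, -0.161, 0.0769]
orientation: [0.517, 0.482, 0.518, -0.482]
wrist_force: [-0.2, 0.0, 0.4]
width: 0.0003
```

```bash
python3 snap.py wrist w15; python3 snap.py scene s15; python3 -c "
from h import *
a=cv2.resize(cv2.imread('pics/s15.png')[195:230,328:372],None,fx=9,fy=9,interpolation=0)
b=cv2.resize(cv2.imread('pics/w15.png')[0:158,220:420],(396,315),interpolation=2)
cv2.imwrite('pics/cmp4.png',np.hstack([a,b]))"
```

```text
19.5167 [ 0.6001 -0.161   0.0769] [-0.17  0.02  0.42] 0.00026860458901379285 [-0.26  0.53  1.75  0.    0.86 -0.34]
19.5667 [ 0.6008 -0.1608  0.0778] [0.8  0.29 0.48] 0.0010811160515702435 [-0.26  0.52  1.75  0.    0.86 -0.34]
```

View pics/cmp4.png

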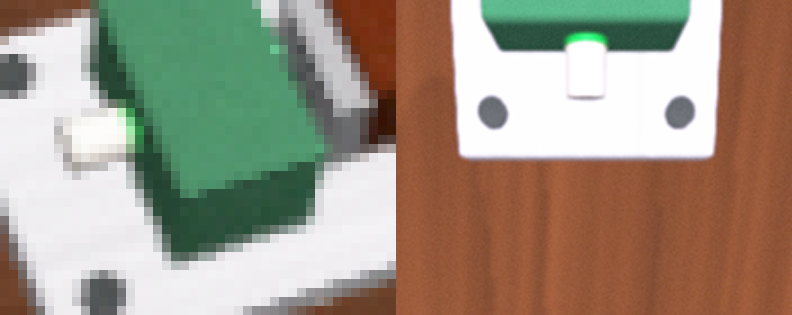

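```bash
python3 - <<'E'
import pickle
from h import *
s,m=pickle.load(open('pics/w15.pkl','rb'));im=cv2.imread('pics/w15.png')
c=220+int(586-396)*200//396; print(c)
for r in range(8,56): print(r,im[r,c-1:c+2].mean(0)[::-1].astype(int))
# pin top line z=34 assumed
T=lambda z,rows: [ (plane(m,[[c,r]],z)[0]) for r in rows]
E
```

```text
315
8 [ 85 166 127]
9 [ 76 152 115]
10 [ 68 133 101]
11 [ 55 110  85]
12 [48 91 70]
13 [40 81 61]
14 [43 81 64]
15 [ 48 103  70]
16 [ 49 170  91]
17 [ 59 240 123]
18 [ 59 252 140]
19 [ 81 252 150]
20 [179 253 210]
21 [255 254 255]
22 [255 255 255]
23 [255 255 255]
24 [255 255 255]
25 [255 255 255]
26 [255 255 255]
27 [255 255 255]
28 [255 255 255]
29 [255 255 255]
30 [255 255 255]
31 [255 255 255]
32 [255 255 255]
33 [255 255 255]
34 [255 255 255]
35 [255 255 255]
36 [255 255 255]
37 [255 255 255]
38 [255 255 255]
39 [255 255 255]
40 [255 255 255]
41 [255 255 255]
42 [255 255 255]
43 [255 255 255]
44 [255 255 255]
45 [255 255 255]
46 [255 255 255]
47 [246 242 246]
48 [184 177 182]
49 [171 164 171]
50 [226 222 232]
51 [253 251 255]
52 [254 254 255]
53 [254 254 255]
54 [254 254 255]
55 [254 254 255]
```

```bash
python3 - <<'E'
import pickle
from h import *
s,m=pickle.load(open('pics/w15.pkl','rb'))
p=plane(m,[[315,15.8],[315,19.9],[315,48]],.034);print(p,np.linalg.norm(np.diff(p,axis=0),axis=1)*1000)
E
python3 snap.py scene s16;python3 snap.py top t16; python3 -c "
from h import *
a=cv2.resize(cv2.imread('pics/s16.png')[130:260,310:500],(400,274),interpolation=2)
b=cv2.resize(cv2.imread('pics/t16.png')[165:235,155:330],(400,160),interpolation=2)
c=np.zeros((274,400,3),np.uint8);c[:160]=b
cv2.imwrite('pics/fin.png',np.hstack([a,c]))"
```

```text
[[ 0.59014549 -0.03133716  0.034     ]
 [ 0.59028735 -0.03336636  0.034     ]
 [ 0.59128549 -0.0476437   0.034     ]] [ 2.03415276 14.31219395]
19.6167 [ 0.6012 -0.1608  0.0784] [0.43 0.02 0.  ] 0.00043433710629672725 [-0.26  0.52  1.75  0.    0.86 -0.34]
19.6667 [ 0.6015 -0.1609  0.0786] [ 0.64  0.6  -0.1 ] 0.0007672988836640185 [-0.26  0.52  1.75  0.    0.86 -0.34]
```

View pics/fin.png

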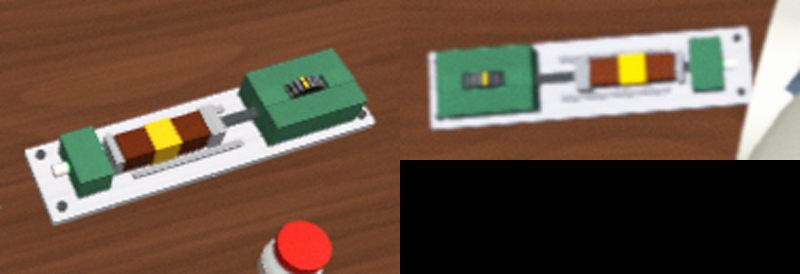

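About 2.0 mm of green shows and no red, so the plunger is at about 5 mm (window 3–8, best 5.5). The bar sits between the rails with the jaw and plunger on it, and the robot is clear. Handing in.

```bash
python3 -c "
from bench import *
print(close_job())"
```

```text
the job is handed in; nothing more can be done
None
```

The brown bar with the single gold band is nipped in the gauge with green and no red showing on the pin. I handed the job in at about 19.7 s of the 59 s allowed.

**Placing:** I gripped the bar at its band and lowered it onto the bed between the rails until it just touched. I then eased off and opened the fingers. The highest reading at touchdown was 8.7 N.

**Closing the jaw:** I felt the rim top at about z 57 mm. I rolled the wheel with the closed fingertips, pressing down with about 6 to 9.4 N. It took four strokes of about 14 mm and a last short one of about 4 mm.

**Last checks:**
- **Pin:** the close wrist view shows about 2.0 mm of green and no red, so the plunger is pushed in about 5 mm (best 5.5).
- **Pin, other view:** the scene camera also shows green and no red, though it resolves only about 2 mm per pixel there.
- **Bar:** scene and top views show it lying between the rails, with the jaw on one end and the plunger on the other.
- **Robot:** it stood clear of the gauge with the wrist force near zero.
- **Other things:** I touched nothing else, but I made no separate final check that everything else was still in place.

No check failed. The two fixed cameras disagreed by 3 to 4 mm on the gauge's sideways position, and the wrist camera settled it before I lowered the bar. Force readings come only at the end of each move and vary by about 1 N. A short peak during a stroke could have gone unseen; the highest total I read was about 9.7 N, against the 12 N limit.

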